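Empty the sorting pan of nuts into the stock bin and close it with the retaining bar

TASK

Pick up the blue pan by its yellow grip and tip it over the black bin so that all four big nuts slide off into the bin, without touching the nuts with the fingers. Set the empty pan back upright on its rubber mat, well centred, and then lay the aluminium retaining bar gently (set down, not dropped) across the bin, centred and flat in the notches of the two red uprights. Leave the wrench, hammer, can, jar and mug where they are.

Things in the scene. Friction and masses are not known exactly. Their poses are not given: they have to be found in the camera images.
- pan: Blue sheet-metal pan, 134 (x) by 118 (y) mm; floor and walls 4 mm thick, walls 36 mm high on three sides, -x end open: pieces slide off there, at slopes over 13 to 20 degrees. 0.3 kg empty. Origin: centre of underside. From a steel post at the back (+x) a level yellow grip runs over the pan along x: x -35 to +77 mm, 16 mm wide (y), 22 mm high, its middle 90 mm above the origin.
- pan_grip (a point): Point to take the pan: in the middle of the yellow grip's section, 5 mm behind and 90 mm above the pan's origin, above the loaded pan's centre of mass; axes as the pan's. The fingers close along y across the 16 mm width.
- pan_lip (a point): Middle of the pan's open edge, on top of its floor: 67 mm from the pan's origin towards -x, 4 mm up; axes as the pan's.
- mat: Thin black rubber mat fixed on the bench, 210 (x) by 190 (y) mm, 4 mm thick, on which the pan starts. Origin: centre of its underside.
- bin: Black open bin fixed to the bench, inside 120 (x) by 180 (y) mm, walls 5 mm thick, 65 mm high, floor 5 mm. Outside each y end a red upright (16 mm thick, |y| 90 to 106 mm; 94 mm wide in x), notched on top: notch floor 72 mm up, notch 70 mm wide in x, between 12 mm cheeks that rise to 92 mm. Between the uprights it is open to both x sides. Origin: centre of underside.
- bin_in (a point): Centre of the bin's inner floor, 5 mm above the bin's origin; axes as the bin's.
- bin_seat (a point): Midway between the two notch floors, at their height: 72 mm above the bin's origin; axes as the bin's. The bar's origin comes here, its y axis along this y axis (either way round).
- bar: Retaining bar, lying flat on the bench: aluminium plate 60 (x) by 240 (y) by 6 (z) mm, 0.3 kg, with an orange grip rib standing on its middle: 16 (x) by 80 (y) mm, from 6 to 42 mm above the underside. Origin: centre of the underside.
- bar_grip (a point): Point to take the bar: on the rib's middle, 31 mm above the bar's origin; axes as the bar's. The fingers close along x across the 16 mm width.
- nut0: One of four loose yellow-zinc hexagon nuts, 36 mm across the flats, 42 mm across the corners, 19 mm thick, about 0.1 kg, lying flat in the pan. Origin: centre of one face (the lower one at the start).
- nut1: One of four loose yellow-zinc hexagon nuts, 36 mm across the flats, 42 mm across the corners, 19 mm thick, about 0.1 kg, lying flat in the pan. Origin: centre of one face (the lower one at the start).
- nut2: One of four loose yellow-zinc hexagon nuts, 36 mm across the flats, 42 mm across the corners, 19 mm thick, about 0.1 kg, lying flat in the pan. Origin: centre of one face (the lower one at the start).
- nut3: One of four loose yellow-zinc hexagon nuts, 36 mm across the flats, 42 mm across the corners, 19 mm thick, about 0.1 kg, lying flat in the pan. Origin: centre of one face (the lower one at the start).
- wrench: Bystander: steel wrench 170 mm long lying on the bench along its x axis.
- hammer: Bystander: hammer lying on the bench along its x axis.
- can: Bystander: upright can with a blue band, 60 mm diameter, 120 mm high; origin under its centre.
- mug: Bystander: white mug, 80 mm diameter, 90 mm high; origin under its centre.
- jar: Bystander: amber jar with red cap, 70 mm diameter, 90 mm high; origin under its centre.
Mind the look-alikes: they are no part of the job. Leave any green or purple look-alike of the pan alone.

How it is judged (in metres and radians):
On the way, in this order (a step that is already met when the one before it is completed fails the run):
1. the pan is lifted over the bin and tipped, its open edge above the bin (angle between pan's own z axis and vertical above 0.2 rad and horizontal distance between pan_lip and bin_in below 0.13 m and height (world z) of pan_lip above 0.03 m).
2. all four nuts lie in the bin (x of nut0 in the frame of bin_in between -0.06 and 0.06 m and y of nut0 in the frame of bin_in between -0.09 and 0.09 m and z of each of nut0, nut1, nut2, nut3 in the frame of bin_in below 0.058 m and x of nut1 in the frame of bin_in between -0.06 and 0.06 m and y of nut1 in the frame of bin_in between -0.09 and 0.09 m and x of nut2 in the frame of bin_in between -0.06 and 0.06 m and y of nut2 in the frame of bin_in between -0.09 and 0.09 m and x of nut3 in the frame of bin_in between -0.06 and 0.06 m and y of nut3 in the frame of bin_in between -0.09 and 0.09 m), for 0.2 s.
3. the retaining bar lies across the bin in both notches (all of step 2 and x of bar in the frame of bin_seat between -0.009 and 0.009 m and y of bar in the frame of bin_seat between -0.022 and 0.022 m and z of bar in the frame of bin_seat between -0.005 and 0.005 m and angle between the y axis of bar and the y axis of bin_seat, either way round below 0.12 rad and angle between bar's own z axis and vertical below 0.06 rad), for 0.2 s.
At the end, for the whole second after the job is handed in: Four nuts inside the bin below its rim; bar flat in both notches (9 mm across, 22 mm along, 5 mm in height of the seat point, 0.12 rad in line, tilt under 0.06 rad); pan upright on the mat (tilt under 0.06 rad, within 50 mm of its centre); nuts, pan and bar at rest (all of step 3 and horizontal distance between pan and mat below 0.05 m and angle between pan's own z axis and vertical below 0.06 rad and z of pan in the frame of mat between 0 and 0.009 m and linear speed of each of nut0, nut1, nut2, nut3, pan, bar below 0.02 m/s); the robot touches nothing.
It fails at once if the fingers press on a nut (over 2 N) (contact force between the fingers and nut0 above 2 N or contact force between the fingers and nut1 above 2 N or contact force between the fingers and nut2 above 2 N or contact force between the fingers and nut3 above 2 N).
It fails at once if the bar comes down onto the bin faster than 0.5 m/s: dropped or slammed (x of bar in the frame of bin_seat between -0.04 and 0.04 m and y of bar in the frame of bin_seat between -0.08 and 0.08 m and z of bar in the frame of bin_seat between 0 and 0.04 m and linear speed of bar above 0.5 m/s).
It fails at once if the wrench, hammer, can, jar or mug is moved by more than 30 mm (distance of any of wrench, can, mug, jar, hammer from where it was at the start of the episode above 0.03 m).
It also fails if it takes over 72 s, if anything falls off the work surface, if the arm or the gripper's body presses on something with over 40 N, if the wrist force passes 120 N, or if a joint passes its speed limit or range.

ROBOT

A 6-joint arm with a two-finger parallel gripper is mounted at the origin on the work surface. World frame = base frame: x ahead of the robot, y to its left, z up, the work surface at z = 0. Lengths are in mm, angles in rad, forces in N, time in s.
With the tool pointing down it reaches from about 275 to 1000 mm from the base axis. Payload 8.4 kg.
Tool frame: the origin (TCP) lies midway between the tips of the shut fingers; the grasp point (between the pads) lies 19 mm behind it; z points along the fingers, y is the direction in which the jaws open and shut (so a half turn about z gives the same grasp; the last joint's range is limited). The gripper opens to 85 mm and grips with 20 to 120 N. Pads are 22 mm wide; open, the fingers measure 114 mm over their backs; the gripper's body (76 mm by 85 mm) begins 54 mm behind the grasp point. The pads swing forward as they close: fully open they stand 13 mm farther back than shut.
Start: joints at [1.143, 0.353, 1.633, -0, 1.155, -0.002], TCP at [258.155, 569.196, 231.281] pointing down, gripper open.
Joint ranges: [-2.63, 2.63], [-0.92, 2.1], [0.06, 2.66], [-1.3, 4.44], [0, 2.69], [-3.02, 3.02]. Speed limits (rad/s): [2.22, 2.22, 2.79, 3.14, 3.14, 3.14].

INTERFACE

Orientations are given as a unit quaternion [w, x, y, z].
In Python, from plant import observe, get_image, get_calibration, finish_job gives the robot as it stands. The module is installed in compiled form; this text tells all that it offers.
- The arm moves only by the tool arm_command, never from a script. Its argument "motion" is a list of rows, each a list of 3 entries, a list of its own where there are three numbers: the shift along the tool's x, y, z in mm, then the turn, a rotation vector about the tool's x, y, z in degrees, then the finger opening in mm, from 0 to 85.4. In form: [[[x, y, z], [ax, ay, az], jaw], ...]. A call has 1 to 10 rows; each row is the pose to reach, as a shift and turn from the pose commanded when the call began, along the tool's axes at that moment; what a row does not reach only later rows make up. A row lasts 1/10 s, in which the tool goes at most 50 mm and 8.59 degrees, less where a joint would pass 70% of its speed; a pose out of reach is approached as far as the arm can. A call with a gripper value outside its range is refused whole. The fingers move at their own pace and stop on an object; the grip force is fixed at half the most. Time passes only in rows, so rows that repeat a pose let the fingers close. It gives the time, the measured TCP pose, the force and the opening at its end, in the units of the state.
- observe(): the state, without advancing time (a new reading comes with each control period).
- get_image(name): name is "side" or "top" or "wrist"; returns (picture, depth): 480x640x3 uint8, blue, green, red; 480x640 float32, mm along the optical axis (not along the pixel's ray), 0 where there is no reading.
- get_calibration(name): a dict with "K" (3x3 intrinsics, pixels), "pose" (4x4, takes a point from camera to world coordinates); the wrist camera has in their place "T_tool_cam" (4x4, takes a point from camera to tool coordinates, whose origin is the TCP and whose axes are the flange's). Camera axes: x right, y up, looking along -z (the intrinsics and any distortion apply to the point x, -y, -z); pixel columns grow to the right and rows downward; lengths in mm; the calibration is good to about 2 mm. The wrist camera is an equidistant fisheye: a pixel r from the principal point sees the ray r / f radians off the axis. A picture is of the moment at which its call begins: read the wrist's pose just before it. get_calibration takes no time and is no camera call.
- finish_job(): hands the job in, once; it reports no verdict.
The state is a dict: "time_s": time; "joints": joint angles; "qd": joint speeds; "effort": joint torques, N m; "tool_pos": TCP position; "ee_rot": TCP orientation; "force": force on the tool from outside, world axes, zero at the start; "wrist_torque": the same for the moment, N m; "width": finger opening in mm.
Only numpy, scipy, OpenCV 4.12 (cv2) and the standard library are available. Lean on these libraries where they do the work, as an engineer would, in place of code of your own. Each camera call takes 0.05 s, during which the arm holds its last target. There are 200 camera calls.

## Working session

There is one attempt and no reset: what is moved stays moved. The work goes in short steps, Python scripts to look and compute and a tool call to move; the robot and the scene stay as the last step left them, time stands still between calls to the robot, and variables do not carry over. Pictures are saved under pics/ and viewed, about 8 in all and at most 12, crops included, and the job is handed in when it is done.

Besides the shell and the picture viewer there is one more tool, called after "Call:" as name(argument=value, ...), one argument or row to a line, values as JSON. arm_command: Moves the arm, as the interface text tells. Its arguments: {"type":"object","properties":{"motion":{"type":"array","items":{"type":"array"}}},"required":["motion"]}

```bash
mkdir -p pics; ls; cat > h.py <<'E'
import numpy as np, cv2, json
from plant import observe, get_image, get_calibration, finish_job
def world(name, depth):
    c=get_calibration(name); K=np.array(c["K"]); T=np.array(c["pose"])
    v,u=np.mgrid[0:480,0:640]; d=depth
    P=np.stack([(u-K[0,2])/K[0,0]*d, -(v-K[1,2])/K[1,1]*d, -d, np.ones_like(d)],-1)
    W=(P@T.T)[...,:3]; W[d<=0]=np.nan
    return W
E
python3 - <<'E'
from h import *
print(observe())
for n in ("top","side"):
    im,d=get_image(n); cv2.imwrite(f"pics/{n}0.png",im); np.save(f"{n}0.npy",d); c=get_calibration(n); print(n,c)
E
```

```text
pics
{'time_s': 0.0, 'joints': array([ 1.14264652e+00,  3.53660465e-01,  1.63416462e+00, -2.39342770e-06,
        1.15523102e+00, -2.40950227e-03]), 'qd': array([-0.00019612,  0.0007863 ,  0.00041301, -0.00110769, -0.00093376,
       -0.0001815 ]), 'effort': array([ 2.92840123e-03, -6.05245614e+01, -3.42076600e+01,  2.74258873e-04,
        9.23670188e-03,  1.93565526e-06]), 'tool_pos': array([257.91804412, 568.74538539, 230.54096617]), 'ee_rot': array([-1.55241668e-04,  2.11265606e-01,  9.77428416e-01, -7.15065194e-04]), 'force': array([ 0.69834374, -0.105288  ,  0.22596073]), 'wrist_torque': array([-0.01340599, -0.01884077,  0.00976203]), 'width': 85.23392784564263}
top {'K': array([[597.08599433,   0.        , 320.87847223],
       [  0.        , 597.08599433, 246.33896152],
       [  0.        ,   0.        ,   1.        ]]), 'pose': array([[ 1.03249084e-02,  9.84006955e-01, -1.77830563e-01,
         2.32829439e+02],
       [-9.99926941e-01,  1.12780282e-02,  4.34966962e-03,
         5.16339548e+00],
       [ 6.28568327e-03,  1.77772661e-01,  9.84051508e-01,
         1.47242656e+03],
       [ 0.00000000e+00,  0.00000000e+00,  0.00000000e+00,
         1.00000000e+00]])}
side {'K': array([[513.26980808,   0.        , 318.11318207],
       [  0.        , 513.26980808, 241.61291929],
       [  0.        ,   0.        ,   1.        ]]), 'pose': array([[-9.93496766e-01,  7.94107649e-02, -8.15972233e-02,
         3.94032741e+02],
       [-1.12872193e-01, -7.81101183e-01,  6.14117912e-01,
         7.87243269e+02],
       [-1.49681145e-02,  6.19334217e-01,  7.84984766e-01,
         1.04856669e+03],
       [ 0.00000000e+00,  0.00000000e+00,  0.00000000e+00,
         1.00000000e+00]])}
```

View pics/top0.png

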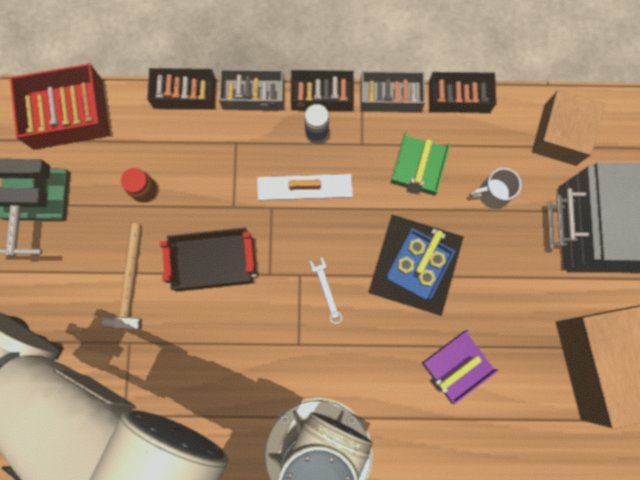

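View pics/side0.png

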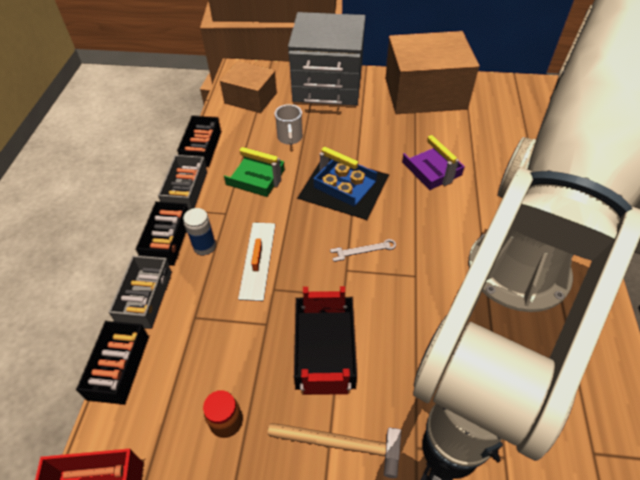

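The top view shows three pans: green (420,163), purple (460,367) and blue with four nuts (418,262) on the black mat. The blue one fits the description. The bin with red uprights is at (210,259) and the bar with its orange rib at (305,187). I'll enlarge the blue pan to confirm and measure from depth.

```bash
cat > meas.py <<'E'
from h import *
def rect(P):
    (c,s,a)=cv2.minAreaRect(P[:,:2].astype(np.float32)); b=cv2.boxPoints((c,s,a))
    e=b[1]-b[0]; f=b[2]-b[1]; l=e if np.linalg.norm(e)>np.linalg.norm(f) else f
    return np.round(c,1),np.round(s,1),round(np.degrees(np.arctan2(l[1],l[0]))%180,1)
def seg(im,W,box,hs,zr):
    h=cv2.cvtColor(im,cv2.COLOR_BGR2HSV); u0,v0,u1,v1=box
    m=np.zeros(h.shape[:2],bool); m[v0:v1,u0:u1]=True
    m&=cv2.inRange(h,np.array(hs[0]),np.array(hs[1]))>0
    m&=(W[...,2]>zr[0])&(W[...,2]<zr[1])
    return W[m]
E
python3 - <<'E'
from meas import *
im=cv2.imread("pics/top0.png"); W=world("top",np.load("top0.npy"))
def show(n,P): print(n,len(P),*(rect(P) if len(P)>3 else ()),"med",np.round(np.median(P,0),1),"z",np.round(np.percentile(P[:,2],[5,50,95]),1))
show("grip",seg(im,W,(370,215,465,315),((20,100,80),(35,255,255)),(88,130)))
show("nuts",seg(im,W,(370,215,465,315),((10,60,60),(35,255,255)),(8,45)))
show("blue all",seg(im,W,(370,215,465,315),((95,80,40),(130,255,255)),(0,60)))
show("blue floor",seg(im,W,(370,215,465,315),((95,80,40),(130,255,255)),(0,16)))
show("mat",seg(im,W,(365,210,470,320),((0,0,0),(180,255,50)),(-5,10)))
show("bar plate",seg(im,W,(250,165,360,210),((0,0,140),(180,60,255)),(-5,20)))
show("bar rib",seg(im,W,(250,165,360,210),((0,120,80),(20,255,255)),(30,60)))
for n,b in(("redL",(155,230,190,290)),("redR",(230,220,262,285))):
    show(n,seg(im,W,b,((0,120,60),(8,255,255)),(60,110)))
    show(n+" cheeks",seg(im,W,b,((0,120,60),(8,255,255)),(85,110)))
show("red both cheeks",seg(im,W,(155,220,262,290),((0,120,60),(8,255,255)),(85,110)))
show("bin floor",seg(im,W,(165,220,255,290),((0,0,0),(180,255,70)),(0,15)))
show("bin",seg(im,W,(150,220,265,295),((0,0,0),(180,255,70)),(50,80)))
i2=cv2.imread("pics/side0.png"); 
a=cv2.resize(im[205:325,360:480],(600,600),interpolation=cv2.INTER_CUBIC); cv2.imwrite("pics/crop.png",a)
S=world("side",np.load("side0.npy"))
show("S grip",seg(i2,S,(290,140,395,220),((20,100,80),(35,255,255)),(90,130)))
show("S rib",seg(i2,S,(230,215,280,305),((0,120,80),(20,255,255)),(36,60)))
show("S red cheeks",seg(i2,S,(285,280,365,400),((0,120,60),(8,255,255)),(87,110)))
E
```

```text
grip 304 [ 471.4 -252.7] [ 16.1 113.1] 152.1 med [ 471.8 -253.   103.2] z [ 97.8 103.2 107.8]
nuts 652 [ 457.6 -234.8] [216.6 244.6] 177.4 med [ 458.4 -246.8   25.3] z [ 8.8 25.3 31. ]
blue all 1491 [ 456.4 -248.7] [125.  146.9] 151.9 med [ 435.5 -235.4    8.2] z [ 2.1  8.2 40.4]
blue floor 1132 [ 456.4 -248.7] [125.  146.9] 151.9 med [ 428.5 -231.8    6.8] z [ 1.7  6.8 12.3]
  return _methods._mean(a, axis=axis, dtype=dtype,
  ret = um.true_divide(
Traceback (most recent call last):
IndexError: index -1 is out of bounds for axis 0 with size 0
```

```bash
cat > m1.py <<'E'
from meas import *
im=cv2.imread("pics/top0.png"); W=world("top",np.load("top0.npy"))
def show(n,P): print(n,len(P),*((*rect(P),"med",np.round(np.median(P,0),1),"z",np.round(np.percentile(P[:,2],[5,50,95]),1)) if len(P)>3 else ()))
h=cv2.cvtColor(im,cv2.COLOR_BGR2HSV); print("mat hsv",h[225,395],h[300,400],"plate",h[187,270],"bin floor",h[260,210])
D=((0,0,0),(180,255,90))
show("mat",seg(im,W,(365,210,470,320),D,(-5,12)))
show("bar plate",seg(im,W,(250,165,360,210),((0,0,140),(180,60,255)),(-5,20)))
show("bar rib",seg(im,W,(250,165,360,210),((0,120,80),(20,255,255)),(30,60)))
for n,b in(("redL",(155,230,190,290)),("redR",(230,220,262,285))):
    show(n,seg(im,W,b,((0,120,60),(8,255,255)),(60,110)))
show("red cheeks",seg(im,W,(155,220,262,290),((0,120,60),(8,255,255)),(85,110)))
show("bin floor",seg(im,W,(165,220,255,290),D,(0,15)))
show("bin rim",seg(im,W,(150,220,265,295),D,(50,80)))
i2=cv2.imread("pics/side0.png"); 
a=cv2.resize(im[205:325,360:480],(600,600),interpolation=cv2.INTER_CUBIC); cv2.imwrite("pics/crop.png",a)
S=world("side",np.load("side0.npy"))
show("S grip",seg(i2,S,(290,140,395,220),((20,100,80),(35,255,255)),(90,130)))
show("S rib",seg(i2,S,(230,215,280,305),((0,120,80),(20,255,255)),(36,60)))
show("S red",seg(i2,S,(285,280,365,400),((0,120,60),(8,255,255)),(60,110)))
show("S red cheeks",seg(i2,S,(285,280,365,400),((0,120,60),(8,255,255)),(87,110)))
for nm,(u,v) in dict(can=(316,110),mug=(502,185),jar=(133,182),hammer=(120,323),wr1=(318,266),wr2=(336,318)).items(): print(nm,np.round(W[v,u]))
E
python3 m1.py
```

```text
mat hsv [15 69 67] [12 65 67] plate [ 70   4 217] bin floor [12 41 80]
mat 2938 [ 457.2 -238.5] [185.8 207.4] 163.0 med [ 440.6 -205.2    2.9] z [-2.5  2.9  8.1]
bar plate 1976 [653.3  42.1] [ 65.7 242. ] 92.6 med [648.4  41.1   4.7] z [-1.3  4.7 10.2]
bar rib 186 [650.1  42.4] [14.9 74.5] 91.4 med [648.9  42.5  39.9] z [31.9 39.9 45.9]
redL 329 [446.6 366.4] [97.9 18.2] 7.1 med [446.2 364.7  72.2] z [63.7 72.2 93.3]
redR 302 [472.5 172.4] [102.2  16.8] 6.9 med [470.2 171.3  72.3] z [65.5 72.3 94.3]
red cheeks 154 [456.9 268.6] [ 94.5 211.4] 97.0 med [433.5 267.9  91.2] z [86.3 91.2 96.7]
bin floor 2803 [456.4 261.6] [125.8 198.3] 96.6 med [461.3 275.1   4.3] z [0.6 4.3 9.9]
bin rim 472 [456.4 264. ] [129.6 200.6] 96.9 med [406.5 274.3  61.9] z [52.  61.9 68.2]
S grip 276 [ 468.5 -252.8] [ 19.9 109.5] 151.5 med [ 466.5 -249.6  102.2] z [ 92.2 102.2 107.1]
S rib 162 [648.1  42.7] [16.  76.8] 91.7 med [647.6  46.   41.2] z [37.2 41.2 44.4]
S red 945 [453.7 267.9] [101.3 215.1] 96.4 med [452.7 358.   72.3] z [62.5 72.3 92.8]
S red cheeks 185 [453.5 267.6] [ 93.4 213.9] 96.9 med [477.1 356.2  91.7] z [88.5 91.7 94.1]
can [811.  14. 118.]
mug [ 662. -462.    4.]
jar [635. 452.  85.]
hammer [302. 479.  28.]
wr1 [448.   5.   8.]
wr2 [321. -40.   2.]
```

View pics/crop.png

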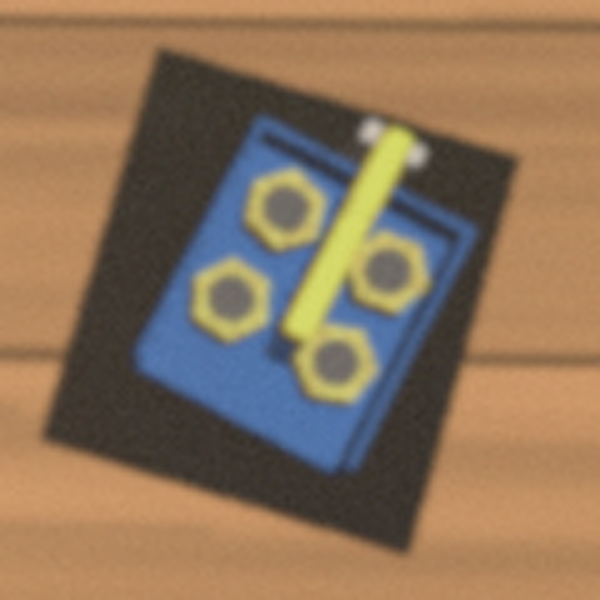

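The crop shows the blue pan with four nuts and its yellow grip, with the post at the upper right (390,140) and the open lip at the lower left. So pan +x points along about -28° and the lip along 152°. Next is a helper that works out the moves.

```bash
cat > go.py <<'E'
import sys
from h import *
from scipy.spatial.transform import Rotation as Ro
def rot(psi,tilt=0):
    c,s=np.cos(np.radians(psi)),np.sin(np.radians(psi))
    return Ro.from_matrix(np.array([[c,s,0],[s,-c,0],[0,0,-1.]]))*Ro.from_euler("y",-tilt,degrees=True)
def pose():
    o=observe(); q=o["ee_rot"]; return o,np.array(o["tool_pos"]),Ro.from_quat([q[1],q[2],q[3],q[0]])
def delta(p,R):
    "shift and turn, tool axes, from here to TCP p, orientation R"
    o,p0,R0=pose()
    return np.round(R0.inv().apply(np.array(p)-p0),1),np.round((R0.inv()*R).as_rotvec(degrees=True),1)
if __name__=="__main__":
    x,y,z,psi,*t=map(float,sys.argv[1:]); o,p0,R0=pose()
    print("t",o["time_s"],"j",np.round(o["joints"],2),"tcp",np.round(p0,1),"F",np.round(o["force"],1),"w",round(o["width"],1),"psi",np.round(np.degrees(np.arctan2(*R0.as_matrix()[1::-1,0])),1))
    print(*delta((x,y,z),rot(psi,*t)))
E
python3 go.py 456 -245 150 151.8
```

```text
t 0.1 j [ 1.14  0.35  1.63 -0.    1.16 -0.  ] tcp [258.  568.8 230.6] F [-0.4 -0.3  0.4] w 85.3 psi 155.6
[-516.5 -659.3   81.5] [-0.1  0.   3.8]
```

Call:
arm_command(
  motion=[
    [[-516.5,-659.3,30],[0,0,3.8],85],
    [[-516.5,-659.3,30],[0,0,3.8],85],
    [[-516.5,-659.3,30],[0,0,3.8],85],
    [[-516.5,-659.3,30],[0,0,3.8],85],
    [[-516.5,-659.3,30],[0,0,3.8],85],
    [[-516.5,-659.3,30],[0,0,3.8],85],
    [[-516.5,-659.3,30],[0,0,3.8],85],
    [[-516.5,-659.3,30],[0,0,3.8],85],
    [[-516.5,-659.3,30],[0,0,3.8],85],
    [[-516.5,-659.3,30],[0,0,3.8],85],
  ],
)

```text
time_s: 1.1
tool_pos: [376.2, 81.8, 213.4]
ee_rot: [0.0, 0.243, 0.97, 0.0]
force: [1.3, -0.5, -0.4]
width: 84.9
```

```bash
python3 go.py 456 -245 200 151.8
```

```text
t 1.1 j [ 0.21 -0.01  2.13  0.    1.03 -0.87] tcp [376.2  81.8 213.4] F [ 1.3 -0.5 -0.4] w 84.9 psi 151.8
[-224.6 -250.4   13.5] [0. 0. 0.]
```

Call:
arm_command(
  motion=[
    [[-224.6,-250.4,13.5],[0,0,0],85],
    [[-224.6,-250.4,13.5],[0,0,0],85],
    [[-224.6,-250.4,13.5],[0,0,0],85],
    [[-224.6,-250.4,13.5],[0,0,0],85],
    [[-224.6,-250.4,13.5],[0,0,0],85],
    [[-224.6,-250.4,13.5],[0,0,0],85],
    [[-224.6,-250.4,13.5],[0,0,0],85],
    [[-224.6,-250.4,13.5],[0,0,0],85],
    [[-224.6,-250.4,13.5],[0,0,0],85],
    [[-224.6,-250.4,13.5],[0,0,0],85],
  ],
)

```text
time_s: 2.1
tool_pos: [455.3, -242.1, 199.5]
ee_rot: [-0.001, 0.243, 0.97, 0.0]
force: [0.3, -0.9, -0.3]
width: 85.0
```

```bash
python3 go.py 456 -245 75 151.8; python3 - <<'E'
from meas import *; from go import pose
o,p,R=pose(); im,d=get_image("wrist"); c=get_calibration("wrist"); K=np.array(c["K"]); T=np.array(c["T_tool_cam"])
cv2.imwrite("pics/w1.png",im)
v,u=np.mgrid[0:480,0:640]; x=(u-K[0,2])/K[0,0]; y=(v-K[1,2])/K[1,1]; r=np.hypot(x,y)+1e-9
t=np.tan(np.minimum(r,1.4))/r
P=np.stack([x*t*d,-y*t*d,-d,np.ones_like(d)],-1); Wt=(P@T.T)[...,:3]; W=R.apply(Wt.reshape(-1,3)).reshape(Wt.shape)+p; W[d<=0]=np.nan
g=seg(im,W,(0,0,640,480),((20,100,80),(35,255,255)),(92,125)); print(len(g)); 
if len(g)>5: print(*rect(g),np.round(np.median(g,0),1))
E
```

```text
t 2.1 j [-0.49  0.22  1.9   0.    1.03 -1.57] tcp [ 455.3 -242.1  199.5] F [ 0.3 -0.9 -0.3] w 85.0 psi 151.8
[ -2.1  -2.3 124.5] [ 0.  -0.1  0. ]
4731
[ 520.4 -218.5] [688.5 115.2] 26.1 [ 446.9 -261.   103.5]
```

View pics/w1.png

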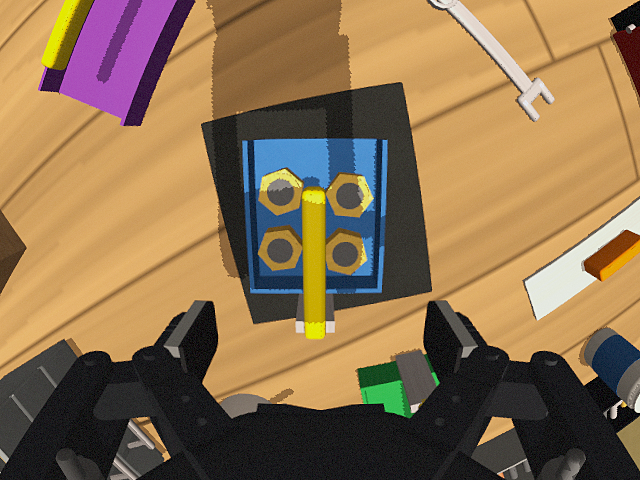

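```bash
python3 go.py 456 -245 75 151.8; python3 -c "
from h import *
print(get_calibration('wrist'))"
```

```text
t 2.15 j [-0.49  0.22  1.9   0.    1.03 -1.57] tcp [ 455.5 -241.9  199.7] F [-1.   0.3 -0.9] w 84.9 psi 151.9
[ -2.   -2.5 124.7] [ 0.  -0.   0.1]
{'K': array([[371.64829954,   0.        , 320.22154634],
       [  0.        , 371.64829954, 240.36325052],
       [  0.        ,   0.        ,   1.        ]]), 'T_tool_cam': array([[ 6.12115564e-04,  9.58502966e-01,  2.85081900e-01,
         7.33898575e+01],
       [ 9.99999812e-01, -5.97708144e-04, -1.37540896e-04,
         2.80176065e-01],
       [ 3.85624166e-05,  2.85081930e-01, -9.58503152e-01,
        -1.41998341e+02],
       [ 0.00000000e+00,  0.00000000e+00,  0.00000000e+00,
         1.00000000e+00]])}
```

The wrist view shows the blue pan square below the fingers. The grip runs vertically at u≈314, rows 188 to 338, with the post at the bottom, and the fingers are centred at u≈320.

```bash
cat > wr.py <<'E'
from meas import *; from go import pose
def wrist(fn):
    o,p,R=pose(); im,d=get_image("wrist"); c=get_calibration("wrist"); K=np.array(c["K"]); T=np.array(c["T_tool_cam"])
    cv2.imwrite(fn,im)
    v,u=np.mgrid[0:480,0:640]; x=(u-K[0,2])/K[0,0]; y=(v-K[1,2])/K[1,1]; r=np.hypot(x,y)+1e-9
    t=np.tan(np.minimum(r,1.4))/r
    P=np.stack([x*t*d,-y*t*d,-d,np.ones_like(d)],-1); Wt=(P@T.T)[...,:3]; W=R.apply(Wt.reshape(-1,3)).reshape(Wt.shape)+p; W[d<=0]=np.nan
    return im,W
E
python3 - <<'E'
from wr import *
im,W=wrist("pics/w2.png")
g=seg(im,W,(280,150,345,350),((20,100,80),(35,255,255)),(98,115)); print(len(g),*rect(g),np.round(np.median(g,0),1))
g=seg(im,W,(180,60,450,340),((0,0,0),(180,255,80)),(0,8)); print("mat",len(g),*rect(g),np.round(np.median(g,0),1))
E
python3 go.py 456 -245 75 151.8
```

```text
3304 [ 469.3 -254.7] [ 15.5 110.4] 152.1 [ 464.3 -251.5  104. ]
mat 19120 [ 454.2 -239.7] [190.3 209.5] 163.2 [ 413.6 -202.     3.4]
t 2.2 j [-0.49  0.22  1.9   0.    1.03 -1.57] tcp [ 455.7 -241.9  199.9] F [-0.3 -0.4  0.2] w 85.1 psi 151.9
[ -1.8  -2.6 124.9] [ 0.  -0.   0.1]
```

Call:
arm_command(
  motion=[
    [[-2,-3.5,45],[0,0,0],85],
    [[-2,-3.5,90],[0,0,0],85],
    [[-2,-3.5,115],[0,0,0],85],
    [[-2,-3.5,124.5],[0,0,0],85],
    [[-2,-3.5,124.5],[0,0,0],85],
    [[-2,-3.5,124.5],[0,0,0],0],
    [[-2,-3.5,124.5],[0,0,0],0],
    [[-2,-3.5,124.5],[0,0,0],0],
    [[-2,-3.5,124.5],[0,0,0],0],
    [[-2,-3.5,124.5],[0,0,0],0],
  ],
)

```text
time_s: 3.2
tool_pos: [456.3, -247.4, 76.0]
ee_rot: [0.0, 0.244, 0.97, -0.0]
force: [-1.0, 0.2, 7.4]
width: 15.3
```

```bash
python3 go.py 455.5 -246 75 151.8
```

```text
t 3.2 j [-0.5   0.4   1.98 -0.    0.76 -1.58] tcp [ 456.3 -247.4   76. ] F [-1.   0.2  7.4] w 15.3 psi 151.8
[1.4 0.9 1. ] [-0.   0.1  0. ]
```

Call:
arm_command(
  motion=[
    [[0,0,0],[0,0,0],0],
    [[0,0,0],[0,0,0],0],
    [[0,0,-3],[0,0,0],0],
    [[0,0,-10],[0,0,0],0],
    [[0,0,-22],[0,0,0],0],
    [[0,0,-37],[0,0,0],0],
    [[0,0,-52],[0,0,0],0],
    [[0,0,-65],[0,0,0],0],
    [[0,0,-75],[0,0,0],0],
    [[0,0,-80],[0,0,0],0],
  ],
)

```text
time_s: 4.2
tool_pos: [456.4, -247.3, 156.6]
ee_rot: [0.001, 0.244, 0.97, -0.0]
force: [0.3, -0.0, -6.4]
width: 15.2
```

```bash
python3 - <<'E'
from wr import *
o,p,R=pose(); print(np.round(o["force"],1),np.round(o["wrist_torque"],2),o["width"])
im,W=wrist("pics/w3.png")
h=cv2.cvtColor(im,cv2.COLOR_BGR2HSV)
Wt=R.inv().apply((W-p).reshape(-1,3)).reshape(W.shape)
m=(cv2.inRange(h,np.array((95,80,40)),np.array((130,255,255)))>0)&(Wt[...,2]>40)&(Wt[...,2]<90)&(abs(Wt[...,0])<95)&(abs(Wt[...,1])<70)
q=Wt[m]; print("pan pts in tool",len(q),np.round(np.nanpercentile(q,[1,50,99],axis=0),1))
f=q[(q[:,2]>60)&(abs(q[:,1])<45)]; A=np.c_[f[:,:2],np.ones(len(f))]; s=np.linalg.lstsq(A,f[:,2],rcond=None)[0]; print("floor plane tilt deg x,y",np.degrees(s[:2]),s[2],len(f))
E
python3 go.py 520 268 170 187
```

```text
[ 0.3 -0.  -6.4] [ 0.   -0.03  0.03] 15.234183177537586
pan pts in tool 22110 [[-56.5 -55.1  41.1]
 [ 43.4   2.4  68.3]
 [ 71.9  55.6  70.1]]
floor plane tilt deg x,y [-0.11857631  0.03802584] 68.69634988244432 11841
t 4.25 j [-0.5   0.28  1.93 -0.    0.93 -1.58] tcp [ 456.5 -247.4  156.8] F [ 1.3  0.4 -6.1] w 14.8 psi 151.8
[187.6 484.2 -13.5] [ -0.    0.1 -35.2]
```

Grip is firm and the pan is level: in the tool frame the lip is at x≈72 and the floor at z≈68.7. Next I plan a smooth carry and the tip about the lip.

```bash
cat > plan.py <<'E'
from go import *
def carry(p1,R1,n):
    "min-jerk from here, printed as calls of 10 rows"
    o,p0,R0=pose(); rv=(R0.inv()*R1).as_rotvec()
    s=[(10*t**3-15*t**4+6*t**5) for t in np.linspace(0,1,n+1)]
    f=lambda k:(p0+s[k]*(np.array(p1)-p0), R0*Ro.from_rotvec(s[k]*rv))
    for c in range(0,n,10):
        pc,Rc=f(c)
        print([[np.round(Rc.inv().apply(f(k)[0]-pc),1).tolist(),np.round((Rc.inv()*f(k)[1]).as_rotvec(degrees=True),1).tolist(),0] for k in range(c+1,min(c+10,n)+1)])
E
python3 - <<'E'
from plan import *
carry((561,281,170),rot(187),30)
L=np.array([72,0,68.])
print("tip about lip")
for a in range(4,53,4): print(a,np.round(L-Ro.from_euler("y",-a,degrees=True).apply(L),0))
E
```

```text
[[[0.1, 0.2, -0.0], [-0.0, 0.0, -0.0], 0], [[0.4, 1.4, -0.0], [-0.0, 0.0, -0.1], 0], [[1.3, 4.4, -0.1], [-0.0, 0.0, -0.3], 0], [[3.0, 9.9, -0.3], [-0.0, 0.0, -0.7], 0], [[5.6, 18.3, -0.5], [-0.0, 0.0, -1.2], 0], [[9.1, 29.8, -0.8], [-0.0, 0.0, -2.0], 0], [[13.7, 44.7, -1.2], [-0.0, 0.0, -3.1], 0], [[19.2, 62.8, -1.6], [-0.0, 0.0, -4.3], 0], [[25.7, 84.0, -2.2], [-0.0, 0.0, -5.7], 0], [[33.1, 108.1, -2.8], [-0.0, 0.0, -7.4], 0]]
[[[4.7, 27.5, -0.7], [-0.0, 0.0, -1.8], 0], [[9.7, 57.1, -1.4], [-0.0, 0.0, -3.8], 0], [[15.0, 88.5, -2.2], [-0.0, 0.0, -5.9], 0], [[20.5, 121.0, -3.0], [-0.0, 0.0, -8.0], 0], [[26.1, 154.1, -3.9], [-0.0, 0.0, -10.2], 0], [[31.7, 187.2, -4.7], [-0.0, 0.0, -12.4], 0], [[37.3, 219.7, -5.5], [-0.0, 0.0, -14.6], 0], [[42.6, 251.0, -6.3], [-0.0, 0.0, -16.6], 0], [[47.6, 280.7, -7.1], [-0.0, 0.0, -18.6], 0], [[52.3, 308.1, -7.7], [-0.0, 0.1, -20.4], 0]]
[[[-4.7, 24.8, -0.6], [-0.0, 0.0, -1.6], 0], [[-8.9, 46.6, -1.2], [-0.0, 0.0, -3.1], 0], [[-12.4, 65.2, -1.6], [-0.0, 0.0, -4.3], 0], [[-15.3, 80.4, -2.0], [-0.0, 0.0, -5.3], 0], [[-17.6, 92.3, -2.3], [-0.0, 0.0, -6.1], 0], [[-19.2, 100.9, -2.5], [-0.0, 0.0, -6.7], 0], [[-20.3, 106.5, -2.7], [-0.0, 0.0, -7.1], 0], [[-20.9, 109.6, -2.7], [-0.0, 0.0, -7.3], 0], [[-21.1, 110.9, -2.8], [-0.0, 0.0, -7.4], 0], [[-21.2, 111.0, -2.8], [-0.0, 0.0, -7.4], 0]]
tip about lip
4 [ 5.  0. -5.]
8 [10.  0. -9.]
12 [ 16.   0. -13.]
16 [ 22.   0. -17.]
20 [ 28.   0. -21.]
24 [ 34.   0. -23.]
28 [ 40.   0. -26.]
32 [ 47.   0. -28.]
36 [ 54.   0. -29.]
40 [ 61.   0. -30.]
44 [ 67.   0. -31.]
48 [ 74.   0. -31.]
52 [ 81.   0. -31.]
```

Call:
arm_command(
  motion=[
    [[0.1,0.2,0],[0,0,0],0],
    [[0.4,1.4,-1],[0,0,-0.1],0],
    [[1.3,4.4,-3],[0,0,-0.3],0],
    [[3,9.9,-6],[0,0,-0.7],0],
    [[5.6,18.3,-10],[0,0,-1.2],0],
    [[9.1,29.8,-15],[0,0,-2],0],
    [[13.7,44.7,-21],[0,0,-3.1],0],
    [[19.2,62.8,-28],[0,0,-4.3],0],
    [[25.7,84,-35],[0,0,-5.7],0],
    [[33.1,108.1,-41],[0,0,-7.4],0],
  ],
)

```text
time_s: 5.25
tool_pos: [478.2, -134.5, 197.3]
ee_rot: [0.0, 0.18, 0.984, 0.0]
force: [-0.1, 0.1, -6.7]
width: 15.2
```

Call:
arm_command(
  motion=[
    [[4.7,27.5,-5],[0,0,-1.8],0],
    [[9.7,57.1,-9],[0,0,-3.8],0],
    [[15,88.5,-12],[0,0,-5.9],0],
    [[20.5,121,-14],[0,0,-8],0],
    [[26.1,154.1,-15],[0,0,-10.2],0],
    [[31.7,187.2,-15],[0,0,-12.4],0],
    [[37.3,219.7,-15],[0,0,-14.6],0],
    [[42.6,251,-15],[0,0,-16.6],0],
    [[47.6,280.7,-15],[0,0,-18.6],0],
    [[52.3,308.1,-15],[0,0,-20.4],0],
  ],
)

```text
time_s: 6.25
tool_pos: [537.9, 173.1, 211.9]
ee_rot: [0.0, 0.002, 1.0, 0.0]
force: [0.7, -0.7, -6.1]
width: 14.7
```

Call:
arm_command(
  motion=[
    [[-4.7,24.8,0],[0,0,-1.6],0],
    [[-8.9,46.6,0],[0,0,-3.1],0],
    [[-12.4,65.2,0],[0,0,-4.3],0],
    [[-15.3,80.4,0],[0,0,-5.3],0],
    [[-17.6,92.3,0],[0,0,-6.1],0],
    [[-19.2,100.9,0],[0,0,-6.7],0],
    [[-20.3,106.5,0],[0,0,-7.1],0],
    [[-20.9,109.6,0],[0,0,-7.3],0],
    [[-21.2,111,0],[0,0,-7.4],0],
    [[-21.2,111,0],[0,0,-7.4],0],
  ],
)

```text
time_s: 7.25
tool_pos: [560.5, 280.9, 211.4]
ee_rot: [-0.0, -0.061, 0.998, -0.0]
force: [-0.7, -0.4, -6.8]
width: 14.9
```

```bash
python3 go.py 561 281 170 187; python3 - <<'E'
from h import *
im,_=get_image("side"); im2,_=get_image("top")
cv2.imwrite("pics/s1.png",np.hstack([im[200:480,180:460],im2[150:430,100:380]]))
E
```

```text
t 7.25 j [ 0.46  0.37  1.65 -0.    1.12 -1.23] tcp [560.5 280.9 211.4] F [-0.7 -0.4 -6.8] w 14.9 psi -173.0
[-0.6  0.1 41.4] [-0. -0. -0.]
```

View pics/s1.png

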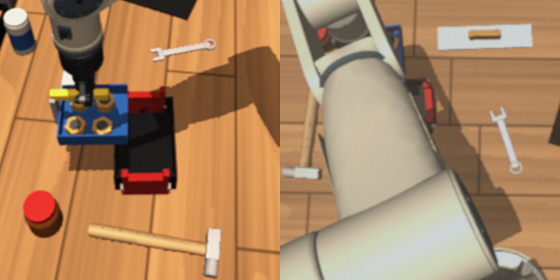

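The side view shows the level pan behind the bin with the nuts aboard and the lip over the bin. Now lower it and tip.

Call:
arm_command(
  motion=[
    [[-0.5,0,10],[0,0,0],0],
    [[-0.5,0,22],[0,0,0],0],
    [[-0.5,0,33],[0,0,0],0],
    [[-0.5,0,39],[0,0,0],0],
    [[-0.5,0,41],[0,0,0],0],
    [[-0.5,0,41],[0,0,0],0],
  ],
)

```text
time_s: 7.95
tool_pos: [560.8, 281.2, 169.9]
ee_rot: [-0.0, -0.061, 0.998, -0.0]
force: [0.3, 0.1, -6.6]
width: 15.1
```

Call:
arm_command(
  motion=[
    [[5,0,-5],[0,-4,0],0],
    [[10,0,-9],[0,-8,0],0],
    [[13,0,-11],[0,-10,0],0],
    [[16,0,-13],[0,-12,0],0],
    [[19,0,-15],[0,-14,0],0],
    [[22,0,-17],[0,-16,0],0],
    [[25,0,-19],[0,-18,0],0],
    [[28,0,-21],[0,-20,0],0],
    [[28,0,-21],[0,-20,0],0],
    [[28,0,-21],[0,-20,0],0],
  ],
)

```text
time_s: 8.95
tool_pos: [533.2, 278.0, 191.9]
ee_rot: [0.173, -0.06, 0.983, 0.011]
force: [0.3, -0.3, -6.5]
width: 15.3
```

```bash
cat > st.py <<'E'
from wr import *; import sys
o,p,R=pose(); print("t",o["time_s"],"j",np.round(o["joints"],2),"tcp",np.round(p,1),"F",np.round(o["force"],1),"M",np.round(o["wrist_torque"],2),"w",o["width"])
im,W=wrist(f"pics/{sys.argv[1]}.png"); h=cv2.cvtColor(im,cv2.COLOR_BGR2HSV)
Wt=R.inv().apply((W-p).reshape(-1,3)).reshape(W.shape)
m=(cv2.inRange(h,np.array((95,80,40)),np.array((130,255,255)))>0)&(Wt[...,2]>55)&(Wt[...,2]<110)&(abs(Wt[...,0])<95)&(abs(Wt[...,1])<45)
f=Wt[m]; s=np.linalg.lstsq(np.c_[f[:,:2],np.ones(len(f))],f[:,2],rcond=None)[0]
print("floor slope in tool (deg) x,y",np.round(np.degrees(s[:2]),1),"lip x",np.round(np.percentile(f[:,0],99),1),"lip world",np.round(np.median(W[m][f[:,0]>np.percentile(f[:,0],97)],0)))
E
python3 st.py w4
```

```text
t 8.95 j [ 0.56  0.22  1.97 -0.24  0.65 -0.96] tcp [533.2 278.  191.9] F [ 0.3 -0.3 -6.5] M [-0.06  0.67 -0.02] w 15.265536910256563
floor slope in tool (deg) x,y [-0.2  0. ] lip x 72.1 lip world [489. 273. 103.]
```

View pics/w4.png

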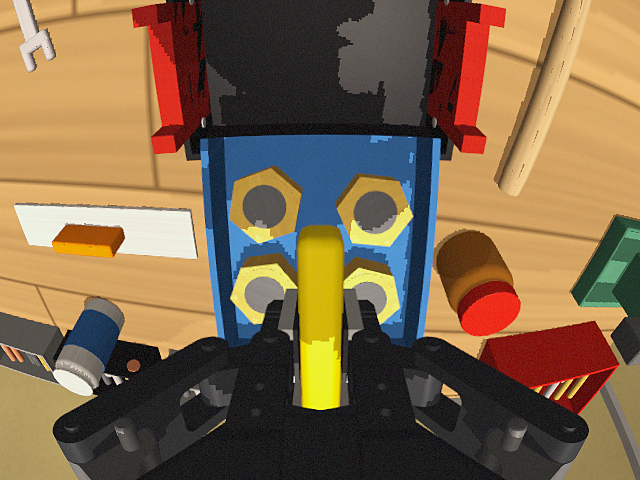

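The wrist view shows the pan tipped 20°, square to the bin, with the lip at row ~135 between the cheeks. All four nuts are still in the pan and the grip has not slipped. Tip further.

Call:
arm_command(
  motion=[
    [[2,0,-2],[0,-2,0],0],
    [[5,0,-5],[0,-4,0],0],
    [[7,0,-7],[0,-6,0],0],
    [[10,0,-9],[0,-8,0],0],
    [[10,0,-9],[0,-8,0],0],
    [[13,0,-11],[0,-10,0],0],
    [[16,0,-13],[0,-12,0],0],
    [[16,0,-13],[0,-12,0],0],
    [[16,0,-13],[0,-12,0],0],
    [[16,0,-13],[0,-12,0],0],
  ],
)

```text
time_s: 10.0
tool_pos: [514.7, 275.9, 198.7]
ee_rot: [0.275, -0.058, 0.959, 0.017]
force: [0.1, -0.4, -2.4]
width: 15.1
```

```bash
python3 st.py w5
```

```text
t 10.0 j [ 0.65  0.15  2.13 -0.66  0.45 -0.51] tcp [514.7 275.9 198.7] F [ 0.1 -0.4 -2.4] M [-0.06  0.61  0.  ] w 15.095863635202313
floor slope in tool (deg) x,y [-0.2  0. ] lip x 71.7 lip world [491. 273. 103.]
```

View pics/w5.png

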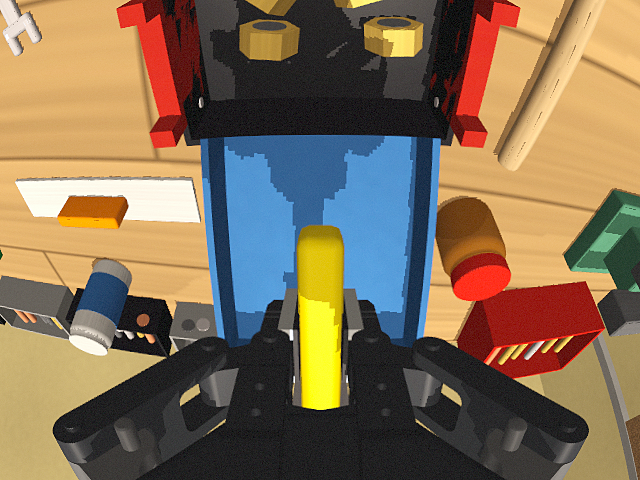

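The pan is empty: the nuts are in the bin at (268,40) and (393,35), with two more at the top edge (265,5) and (365,3). Level the pan and raise it.

```bash
python3 go.py 555 281 230 187
```

```text
t 10.05 j [ 0.65  0.15  2.13 -0.66  0.45 -0.51] tcp [514.7 275.8 198.7] F [ 0.   0.3 -2.5] w 15.1 psi -173.0
[-51.1   0.3  -5. ] [ 0. 32. -0.]
```

Call:
arm_command(
  motion=[
    [[-6,0,-1],[0,4,0],0],
    [[-13,0,-1],[0,8,0],0],
    [[-19,0,-2],[0,12,0],0],
    [[-26,0,-2],[0,16,0],0],
    [[-32,0,-3],[0,20,0],0],
    [[-38,0,-4],[0,24,0],0],
    [[-45,0,-5],[0,28,0],0],
    [[-51,0,-5],[0,32,0],0],
    [[-51,0,-5],[0,32,0],0],
    [[-51,0,-5],[0,32,0],0],
  ],
)

```text
time_s: 11.05
tool_pos: [554.5, 280.4, 228.9]
ee_rot: [0.0, -0.061, 0.998, 0.0]
force: [-0.6, 0.3, -3.5]
width: 14.7
```

```bash
python3 st.py w6; python3 - <<'E'
from plan import *
o,p,R=pose(); print(np.round(R.as_matrix(),3).tolist())
print(delta((459,-242,180),rot(151.8)))
im,_=get_image("side"); cv2.imwrite("pics/s2.png",cv2.resize(im[250:430,230:430],(600,540)))
E
```

```text
t 11.05 j [ 0.47  0.35  1.64  0.    1.15 -1.23] tcp [554.5 280.4 228.9] F [-0.6  0.3 -3.5] M [ 0.02 -0.01  0.05] w 14.664731685841991
floor slope in tool (deg) x,y [-0.1  0. ] lip x 71.4 lip world [484. 272. 160.]
[[-0.993, -0.122, 0.0], [-0.122, 0.993, 0.0], [-0.0, 0.0, -1.0]]
(array([ 157.8, -506.8,   48.7]), array([ 0. ,  0. , 35.2]))
```

View pics/s2.png

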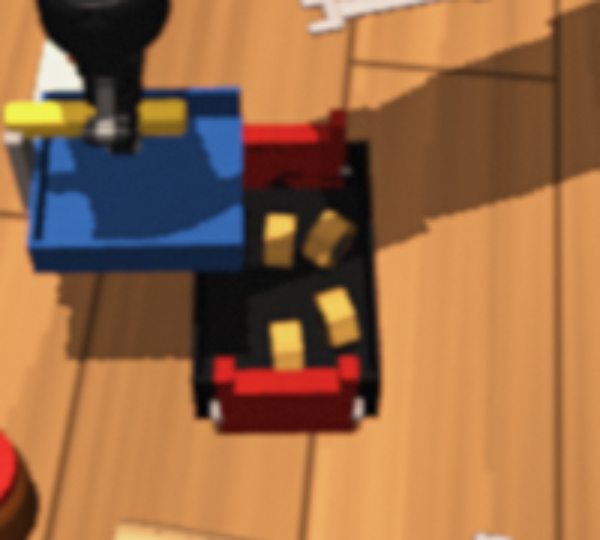

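All four nuts lie in the bin, at crop (280,240), (328,238), (338,317) and (287,345), and the pan is empty. Carry the pan back to the mat, aligned with it.

```bash
python3 - <<'E'
from plan import *
carry((460.3,-240.5,150),rot(163),20)
E
```

```text
[[[0.2, -0.6, 0.1], [-0.0, 0.0, 0.0], 0], [[1.3, -4.3, 0.7], [-0.0, 0.0, 0.2], 0], [[4.2, -13.5, 2.1], [-0.0, 0.0, 0.6], 0], [[9.0, -29.3, 4.6], [-0.0, 0.0, 1.4], 0], [[16.2, -52.3, 8.2], [-0.0, 0.0, 2.5], 0], [[25.4, -82.4, 12.9], [-0.0, 0.0, 3.9], 0], [[36.7, -118.9, 18.6], [-0.0, 0.0, 5.6], 0], [[49.5, -160.5, 25.1], [-0.0, 0.0, 7.6], 0], [[63.5, -205.7, 32.1], [-0.0, 0.0, 9.8], 0], [[78.0, -252.7, 39.5], [-0.0, 0.0, 12.0], 0]]
[[[4.4, -49.1, 7.4], [-0.0, 0.0, 2.2], 0], [[8.7, -96.2, 14.4], [-0.0, 0.0, 4.4], 0], [[12.6, -139.5, 20.9], [-0.0, 0.0, 6.4], 0], [[16.0, -177.5, 26.6], [-0.0, 0.0, 8.1], 0], [[18.8, -208.9, 31.3], [-0.0, 0.0, 9.5], 0], [[21.0, -232.9, 34.9], [-0.0, 0.0, 10.6], 0], [[22.5, -249.4, 37.4], [-0.0, 0.0, 11.4], 0], [[23.3, -258.9, 38.8], [-0.0, 0.0, 11.8], 0], [[23.7, -262.8, 39.4], [-0.0, 0.0, 12.0], 0], [[23.7, -263.4, 39.5], [-0.0, 0.0, 12.0], 0]]
```

Call:
arm_command(
  motion=[
    [[0,-1,0],[0,0,0],0],
    [[1,-4,0],[0,0,0],0],
    [[4,-13.5,0],[0,0,0.6],0],
    [[9,-29,0],[0,0,1.4],0],
    [[16,-52,0],[0,0,2.5],0],
    [[25,-82,0],[0,0,4],0],
    [[37,-119,2],[0,0,5.6],0],
    [[49.5,-160.5,10],[0,0,7.6],0],
    [[63.5,-206,25],[0,0,9.8],0],
    [[78,-252.7,39.5],[0,0,12],0],
  ],
)

```text
time_s: 12.15
tool_pos: [506.5, 18.6, 190.2]
ee_rot: [0.001, 0.045, 0.999, -0.0]
force: [0.7, -0.7, -3.6]
width: 15.0
```

Call:
arm_command(
  motion=[
    [[4.4,-47,7.4],[0,0,2.2],0],
    [[8.7,-93,14.4],[0,0,4.4],0],
    [[12.6,-138,20.9],[0,0,6.4],0],
    [[16,-177.5,26.6],[0,0,8.1],0],
    [[18.8,-209,31.3],[0,0,9.5],0],
    [[21,-233,35],[0,0,10.6],0],
    [[22.5,-249.4,37.4],[0,0,11.4],0],
    [[23.3,-259,38.8],[0,0,11.8],0],
    [[23.7,-263.4,39.5],[0,0,12],0],
    [[23.7,-263.4,39.5],[0,0,12],0],
  ],
)

```text
time_s: 13.15
tool_pos: [460.7, -239.5, 150.8]
ee_rot: [0.0, 0.148, 0.989, 0.0]
force: [0.6, -0.4, -3.3]
width: 15.3
```

```bash
python3 go.py 460.3 -240.5 75.5 163
```

```text
t 13.15 j [-0.48  0.29  1.93  0.    0.92 -1.76] tcp [ 460.7 -239.5  150.8] F [ 0.6 -0.4 -3.3] w 15.3 psi 163.0
[ 0.1 -1.1 75.3] [ 0.  0. -0.]
```

Call:
arm_command(
  motion=[
    [[0,-1,15],[0,0,0],0],
    [[0,-1,35],[0,0,0],0],
    [[0,-1,52],[0,0,0],0],
    [[0,-1,64],[0,0,0],0],
    [[0,-1,70],[0,0,0],0],
    [[0,-1,73],[0,0,0],0],
    [[0,-1,74.5],[0,0,0],0],
    [[0,-1,75],[0,0,0],0],
    [[0,-1,75],[0,0,0],0],
  ],
)

```text
time_s: 14.05
tool_pos: [461.1, -240.4, 76.2]
ee_rot: [0.0, 0.148, 0.989, -0.0]
force: [-0.0, 0.3, -2.7]
width: 15.0
```

```bash
python3 go.py 460.3 -240.5 76 163
```

```text
t 14.05 j [-0.48  0.4   1.98  0.    0.76 -1.76] tcp [ 461.1 -240.4   76.2] F [-0.   0.3 -2.7] w 15.0 psi 163.0
[ 0.8 -0.3  0.2] [-0.  0.  0.]
```

Call:
arm_command(
  motion=[
    [[0,0,0.5],[0,0,0],0],
    [[0,0,1],[0,0,0],0],
    [[0,0,1],[0,0,0],0],
  ],
)

```text
time_s: 14.35
tool_pos: [461.2, -240.5, 76.1]
ee_rot: [0.0, 0.148, 0.989, -0.0]
force: [-4.2, 1.5, 12.1]
width: 15.2
```

Contact made. Release and rise.

Call:
arm_command(
  motion=[
    [[0,0,0.5],[0,0,0],0],
    [[0,0,0.5],[0,0,0],60],
    [[0,0,0.5],[0,0,0],85],
    [[0,0,0.5],[0,0,0],85],
    [[0,0,0.5],[0,0,0],85],
    [[0,0,0.5],[0,0,0],85],
    [[0,0,-20],[0,0,0],85],
    [[0,0,-60],[0,0,0],85],
    [[0,0,-110],[0,0,0],85],
    [[0,0,-125],[0,0,0],85],
  ],
)

```text
time_s: 15.35
tool_pos: [462.8, -241.3, 204.3]
ee_rot: [0.003, 0.148, 0.989, -0.001]
force: [0.6, -0.1, -0.7]
width: 85.1
```

```bash
cat > pan.py <<'E'
from wr import *; import sys
im,W=wrist(f"pics/{sys.argv[1]}.png")
g=seg(im,W,(280,100,360,400),((20,100,80),(35,255,255)),(98,115)); print("grip",len(g),*rect(g),np.round(np.percentile(g[:,2],[5,50,95]),1))
b=seg(im,W,(200,60,450,360),((95,80,40),(130,255,255)),(4,12)); s=np.linalg.lstsq(np.c_[b[:,:2],np.ones(len(b))],b[:,2],rcond=None)[0]; print("floor slope deg",np.round(np.degrees(s[:2]),2),"z",np.round(np.median(b[:,2]),1))
g=seg(im,W,(180,40,480,360),((0,0,0),(180,255,80)),(0,8)); print("mat",len(g),*rect(g))
E
python3 pan.py w7; python3 go.py 648 42.5 150 181.7
```

```text
grip 3312 [ 476.  -244.7] [ 16.1 111.8] 163.6 [101.6 104.  105.2]
floor slope deg [ 0.05 -0.01] z 7.4
mat 19260 [ 463.2 -248.7] [221.2 364.1] 168.4
t 15.4 j [-0.48  0.22  1.88 -0.    1.03 -1.76] tcp [ 463.2 -241.5  204.9] F [0.9 0.4 1.5] w 85.3 psi 163.0
[-93.3 325.7  55.1] [ -0.1   0.4 -18.7]
```

The pan is flat and centred: its origin is ≈(455.9,-238.6), against a mat centre of ≈(455.5,-239). On to the bar.

```bash
python3 go.py 649 42.5 200 92
```

```text
t 15.4 j [-0.48  0.22  1.88 -0.    1.03 -1.76] tcp [ 463.2 -241.5  204.9] F [0.9 0.4 1.5] w 85.3 psi 163.0
[-94.6 325.9   5.1] [ 0.2  0.4 71. ]
```

Call:
arm_command(
  motion=[
    [[-94.6,326,5],[0,0,71],85],
    [[-94.6,326,5],[0,0,71],85],
    [[-94.6,326,5],[0,0,71],85],
    [[-94.6,326,5],[0,0,71],85],
    [[-94.6,326,5],[0,0,71],85],
    [[-94.6,326,5],[0,0,71],85],
    [[-94.6,326,5],[0,0,71],85],
    [[-94.6,326,5],[0,0,71],85],
    [[-94.6,326,5],[0,0,71],85],
    [[-94.6,326,5],[0,0,71],85],
  ],
)

```text
time_s: 16.4
tool_pos: [646.2, 44.5, 193.4]
ee_rot: [-0.001, 0.695, 0.719, -0.001]
force: [-0.3, 0.2, -0.7]
width: 84.9
```

Call:
arm_command(
  motion=[
    [[0,0,0],[0,0,0],85],
    [[0,0,0],[0,0,0],85],
  ],
)

```text
time_s: 16.6
tool_pos: [646.3, 43.4, 194.4]
ee_rot: [-0.0, 0.694, 0.72, -0.0]
force: [0.9, -0.0, -0.5]
width: 85.0
```

```bash
python3 - <<'E'
from wr import *
im,W=wrist("pics/w8.png")
g=seg(im,W,(120,40,520,420),((0,120,80),(20,255,255)),(37,50)); print("rib",len(g),*rect(g),np.round(np.median(g,0),1))
g=seg(im,W,(120,20,520,420),((0,0,130),(180,60,255)),(0,12)); print("plate",len(g),*rect(g),np.round(np.median(g,0),1))
E
python3 go.py 649 42.5 14 92
```

```text
rib 1748 [764.9 -46.5] [ 72.2 352.2] 141.2 [650.1  43.6  41.2]
plate 14174 [640.8 -31.6] [288.4 334.5] 127.7 [648.4  60.2   5.4]
t 16.65 j [ 0.06  0.42  1.62 -0.    1.1   0.03] tcp [646.4  43.3 194.5] F [-0.1 -0.6  0.1] w 85.0 psi 92.1
[ -0.9   2.6 180.5] [-0.   0.   0.1]
```

View pics/w8.png

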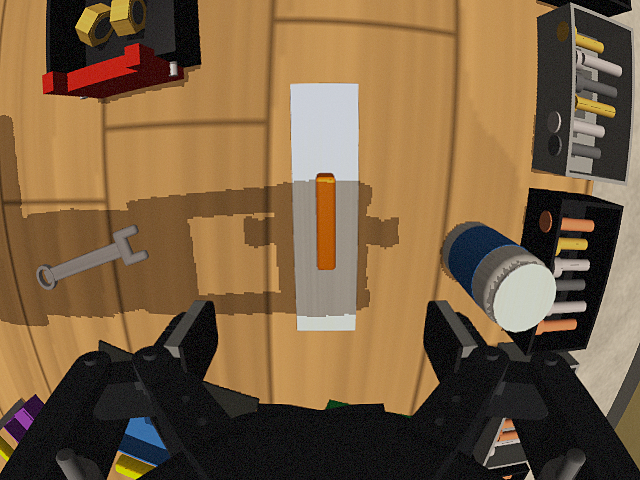

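The wrist view shows the white plate at u≈325, rows 85 to 330, with the orange rib at (326,220) between the fingers. The can at (500,275) is clear of the fingers. I'll re-measure in tight boxes.

```bash
python3 - <<'E'
from wr import *
im,W=wrist("pics/w9.png")
g=seg(im,W,(305,160,350,280),((5,150,80),(20,255,255)),(37,50)); print("rib",len(g),*rect(g),np.round(np.median(g,0),1))
g=seg(im,W,(280,75,370,335),((0,0,60),(180,70,255)),(2,12)); print("plate",len(g),*rect(g),np.round(np.median(g,0),1))
im,d=get_image("top"); W=world("top",d)
g=seg(im,W,(155,220,262,290),((0,120,60),(8,255,255)),(85,110)); print("cheeks",len(g),*rect(g))
E
```

```text
rib 1681 [649.9  42.5] [14.7 79.1] 92.6 [650.   44.5  41.2]
plate 13928 [650.2  42. ] [ 59.9 239.9] 92.8 [649.1  62.4   5.4]
cheeks 128 [457.  268.3] [ 94.9 210.4] 96.8
```

Call:
arm_command(
  motion=[
    [[-1,3.6,45],[0,0,-0.7],85],
    [[-1,3.6,90],[0,0,-0.7],85],
    [[-1,3.6,130],[0,0,-0.7],85],
    [[-1,3.6,160],[0,0,-0.7],85],
    [[-1,3.6,175],[0,0,-0.7],85],
    [[-1,3.6,180],[0,0,-0.7],85],
    [[-1,3.6,180],[0,0,-0.7],0],
    [[-1,3.6,180],[0,0,-0.7],0],
    [[-1,3.6,180],[0,0,-0.7],0],
    [[-1,3.6,180],[0,0,-0.7],0],
  ],
)

```text
time_s: 17.75
tool_pos: [651.0, 43.1, 16.0]
ee_rot: [0.001, 0.69, 0.724, 0.001]
force: [0.2, -0.8, 0.5]
width: 27.5
```

Call:
arm_command(
  motion=[
    [[0,0,0],[0,0,0],0],
    [[0,0,0],[0,0,0],0],
    [[0,0,0],[0,0,0],0],
  ],
)

```text
time_s: 18.05
tool_pos: [650.9, 43.1, 15.8]
ee_rot: [0.001, 0.69, 0.724, 0.001]
force: [-0.7, 0.6, 6.1]
width: 14.8
```

```bash
python3 go.py 650 42.3 14 92.7
```

```text
t 18.05 j [0.06 0.65 1.71 0.   0.79 0.02] tcp [650.9  43.1  15.8] F [-0.7  0.6  6.1] w 14.8 psi 92.7
[-0.7 -1.   1.8] [ 0.1 -0.   0. ]
```

Call:
arm_command(
  motion=[
    [[0,0,-3],[0,0,0],0],
    [[0,0,-12],[0,0,0],0],
    [[0,0,-30],[0,0,0],0],
    [[0,0,-55],[0,0,0],0],
    [[0,0,-85],[0,0,0],0],
    [[0,0,-115],[0,0,0],0],
    [[0,0,-140],[0,0,0],0],
    [[0,0,-155],[0,0,0],0],
    [[0,0,-160],[0,0,0],0],
  ],
)

```text
time_s: 18.95
tool_pos: [650.9, 43.1, 176.6]
ee_rot: [0.001, 0.69, 0.724, 0.001]
force: [-0.1, -0.6, -2.7]
width: 14.7
```

```bash
python3 - <<'E'
from plan import *
o,p,R=pose(); print(np.round(p,1),o["force"],o["width"])
carry((456,268.8,190),rot(97),20)
E
```

```text
[650.9  43.1 176.6] [-0.13581655 -0.60989933 -2.74229393] 14.741747727245219
[[[0.3, -0.2, -0.0], [0.0, 0.0, -0.0], 0], [[2.0, -1.6, -0.1], [0.0, 0.0, -0.0], 0], [[6.2, -4.9, -0.4], [0.0, 0.0, -0.1], 0], [[13.6, -10.7, -0.8], [0.0, 0.0, -0.2], 0], [[24.3, -19.0, -1.4], [0.0, 0.0, -0.4], 0], [[38.3, -30.0, -2.3], [0.0, 0.0, -0.7], 0], [[55.2, -43.3, -3.3], [0.0, 0.0, -1.0], 0], [[74.5, -58.4, -4.4], [0.0, 0.0, -1.4], 0], [[95.5, -74.9, -5.6], [0.1, 0.0, -1.7], 0], [[117.3, -92.0, -6.9], [0.1, 0.0, -2.1], 0]]
[[[22.5, -16.3, -1.3], [0.0, 0.0, -0.4], 0], [[44.1, -32.0, -2.5], [0.0, 0.0, -0.8], 0], [[63.9, -46.4, -3.6], [0.0, 0.0, -1.1], 0], [[81.3, -59.0, -4.6], [0.0, 0.0, -1.4], 0], [[95.7, -69.4, -5.4], [0.1, 0.0, -1.7], 0], [[106.7, -77.4, -6.0], [0.1, 0.0, -1.9], 0], [[114.3, -82.9, -6.5], [0.1, 0.0, -2.0], 0], [[118.6, -86.0, -6.7], [0.1, 0.0, -2.1], 0], [[120.4, -87.3, -6.8], [0.1, 0.0, -2.1], 0], [[120.7, -87.5, -6.8], [0.1, 0.0, -2.1], 0]]
```

Call:
arm_command(
  motion=[
    [[0,0,0],[0,0,0],0],
    [[2,-1.6,0],[0,0,0],0],
    [[6,-5,0],[0,0,-0.1],0],
    [[13.6,-10.7,-1],[0,0,-0.2],0],
    [[24.3,-19,-1],[0,0,-0.4],0],
    [[38.3,-30,-2],[0,0,-0.7],0],
    [[55,-43,-3],[0,0,-1],0],
    [[74.5,-58.4,-4],[0,0,-1.4],0],
    [[95.5,-75,-6],[0,0,-1.7],0],
    [[117.3,-92,-7],[0,0,-2.1],0],
  ],
)

```text
time_s: 19.95
tool_pos: [551.0, 157.5, 182.0]
ee_rot: [-0.0, 0.677, 0.736, 0.0]
force: [0.1, 0.2, -4.0]
width: 14.8
```

Call:
arm_command(
  motion=[
    [[22.5,-16.3,-1],[0,0,-0.4],0],
    [[44,-32,-2.5],[0,0,-0.8],0],
    [[64,-46.4,-3.6],[0,0,-1.1],0],
    [[81.3,-59,-4.6],[0,0,-1.4],0],
    [[95.7,-69.4,-5.4],[0,0,-1.7],0],
    [[106.7,-77.4,-6],[0,0,-1.9],0],
    [[114.3,-83,-6.5],[0,0,-2],0],
    [[118.6,-86,-7],[0,0,-2.1],0],
    [[120.7,-87.5,-7],[0,0,-2.1],0],
    [[120.7,-87.5,-7],[0,0,-2.1],0],
  ],
)

```text
time_s: 20.95
tool_pos: [455.6, 268.7, 188.7]
ee_rot: [0.0, 0.663, 0.748, 0.0]
force: [0.1, 0.1, -2.6]
width: 14.9
```

```bash
python3 - <<'E'
from wr import *
o,p,R=pose(); print(o["time_s"],np.round(p,1),np.round(o["wrist_torque"],2))
im,W=wrist("pics/w10.png")
Wt=R.inv().apply((W-p).reshape(-1,3)).reshape(W.shape)
h=cv2.cvtColor(im,cv2.COLOR_BGR2HSV)
m=(h[...,1]<70)&(h[...,2]>60)&(Wt[...,2]>2)&(Wt[...,2]<18)&(abs(Wt[...,0])<135)&(abs(Wt[...,1])<45)
f=Wt[m]; s=np.linalg.lstsq(np.c_[f[:,:2],np.ones(len(f))],f[:,2],rcond=None)[0]; print("plate in tool",len(f),*rect(f),"slope",np.round(np.degrees(s[:2]),2),np.round(s[2],1))
g=seg(im,W,(0,0,640,480),((0,120,50),(8,255,255)),(60,100)); g=g[(abs(g[:,0]-456)<80)&(abs(g[:,1]-268)<130)]
if len(g)>5: print("red wrist",len(g),*rect(g))
g=g[g[:,2]>85]; print("cheeks",len(g),*rect(g))
E
```

```text
20.95 [455.6 268.7 188.7] [-0.01 -0.    0.09]
plate in tool 35517 [27.1 -0.5] [ 60.3 184. ] 179.8 slope [-0.01  0.06] 10.4
cheeks 1 [395.9 364.7] [0. 0.] 0.0
```

View pics/w10.png

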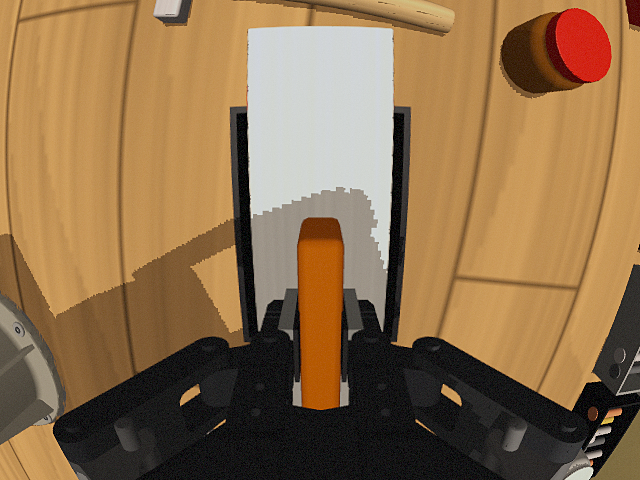

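The wrist view shows the bar level over the bin. Bin side walls show at u≈231 and 411 (row 110) and the plate at u≈247 to 394, so it is centred to about a pixel. I'll get the rim position in numbers.

```bash
python3 - <<'E'
from wr import *
o,p,R=pose()
im,W=wrist("pics/w11.png")
ax=np.array([np.cos(np.radians(7)),np.sin(np.radians(7))]); ay=np.array([-ax[1],ax[0]])
q=(W[...,:2]-p[:2]); X=q@ax; Y=q@ay; Z=W[...,2]; v=im.max(-1)
for s in(-1,1):
    m=(Z>58)&(Z<72)&(v<110)&(s*X>40)&(s*X<80)&(Y>0)&(Y<110)
    for lo,hi in((0,45),(45,95)):
        k=m&(Y>lo)&(Y<hi); print(s,lo,k.sum(),"X 2/50/98%",np.round(np.percentile(X[k],[2,50,98]),1),"Ymax",np.round(Y[k].max(),1), "z",np.round(np.median(Z[k]),1))
E
```

```text
-1 0 476 X 2/50/98% [-65.4 -62.5 -60.4] Ymax 44.9 z 64.1
-1 45 606 X 2/50/98% [-65.5 -62.2 -54.5] Ymax 94.3 z 64.2
1 0 468 X 2/50/98% [58.9 60.9 63.8] Ymax 44.9 z 64.2
1 45 610 X 2/50/98% [53.2 60.5 63.8] Ymax 94.2 z 64.2
```

The bar is within about 0.5 mm of the seat. Lower it gently.

Call:
arm_command(
  motion=[
    [[0,0,10],[0,0,0],0],
    [[0,0,25],[0,0,0],0],
    [[0,0,40],[0,0,0],0],
    [[0,0,55],[0,0,0],0],
    [[0,0,68],[0,0,0],0],
    [[0,0,79],[0,0,0],0],
    [[0,0,88],[0,0,0],0],
    [[0,0,94],[0,0,0],0],
    [[0,0,97],[0,0,0],0],
    [[0,0,97],[0,0,0],0],
  ],
)

```text
time_s: 22.05
tool_pos: [455.5, 268.8, 91.5]
ee_rot: [-0.0, 0.663, 0.748, -0.0]
force: [-0.8, 0.3, -2.9]
width: 14.4
```

Call:
arm_command(
  motion=[
    [[0,0,1],[0,0,0],0],
    [[0,0,2],[0,0,0],0],
    [[0,0,3],[0,0,0],0],
    [[0,0,3],[0,0,0],0],
  ],
)

```text
time_s: 22.45
tool_pos: [455.5, 268.8, 88.8]
ee_rot: [0.0, 0.663, 0.748, 0.0]
force: [-1.9, -0.4, -2.7]
width: 14.9
```

Call:
arm_command(
  motion=[
    [[0,0,0.5],[0,0,0],0],
    [[0,0,1],[0,0,0],0],
    [[0,0,1],[0,0,0],0],
  ],
)

```text
time_s: 22.75
tool_pos: [455.5, 268.8, 87.8]
ee_rot: [0.0, 0.663, 0.748, 0.0]
force: [0.1, 0.3, -1.5]
width: 14.9
```

Call:
arm_command(
  motion=[
    [[0,0,0.5],[0,0,0],0],
    [[0,0,0.8],[0,0,0],0],
    [[0,0,0.8],[0,0,0],0],
  ],
)

```text
time_s: 23.05
tool_pos: [455.5, 268.8, 87.7]
ee_rot: [0.0, 0.663, 0.748, 0.0]
force: [-4.0, -1.9, 8.5]
width: 14.8
```

Seated, with 8.5 N of contact force. Release and rise.

Call:
arm_command(
  motion=[
    [[0,0,0],[0,0,0],30],
    [[0,0,0],[0,0,0],60],
    [[0,0,0],[0,0,0],60],
    [[0,0,0],[0,0,0],60],
    [[0,0,-5],[0,0,0],60],
    [[0,0,-20],[0,0,0],60],
    [[0,0,-50],[0,0,0],60],
    [[0,0,-90],[0,0,0],60],
    [[0,0,-130],[0,0,0],60],
    [[0,0,-150],[0,0,0],60],
  ],
)

```text
time_s: 24.05
tool_pos: [456.6, 269.4, 240.8]
ee_rot: [0.001, 0.663, 0.748, 0.002]
force: [0.4, 0.9, 0.2]
width: 60.0
```

```bash
python3 - <<'E'
from wr import *
o,p,R=pose(); print(o["time_s"],np.round(p,1),o["width"],np.round(o["force"],1))
im,W=wrist("pics/w12.png")
ax=np.array([np.cos(np.radians(7)),np.sin(np.radians(7))]); ay=np.array([-ax[1],ax[0]])
g=seg(im,W,(200,20,440,470),((0,0,60),(180,70,255)),(70,90)); g=g[np.hypot(*(g[:,:2]-[455,268]).T)<135]
s=np.linalg.lstsq(np.c_[g[:,:2],np.ones(len(g))],g[:,2],rcond=None)[0]; print("plate",len(g),*rect(g),"z",np.round(np.median(g[:,2]),1),"slope",np.round(np.degrees(s[:2]),2))
r=seg(im,W,(0,0,640,480),((0,120,50),(8,255,255)),(84,100)); r=r[np.hypot(*(r[:,:2]-[455,268]).T)<135]; print("cheeks",len(r),*rect(r))
ims,d=get_image("side"); S=world("side",d); cv2.imwrite("pics/s3.png",np.hstack([cv2.resize(ims[250:430,230:430],(400,360)),cv2.resize(im,(400,300))[:300].copy() if 0 else cv2.resize(im,(400,360))]))
y=seg(ims,S,(290,140,395,220),((20,100,80),(35,255,255)),(92,130)); print("S grip",*rect(y))
E
```

```text
24.05 [456.6 269.4 240.8] 60.01575055919055 [0.4 0.9 0.2]
plate 16197 [455.3 267.3] [ 60.8 239.8] 97.1 z 77.4 slope [-0.04 -0.01]
cheeks 1060 [455.2 268.2] [ 93.6 211.6] 96.9
S grip [0. 0.] [0. 0.] 0.0
```

View pics/s3.png

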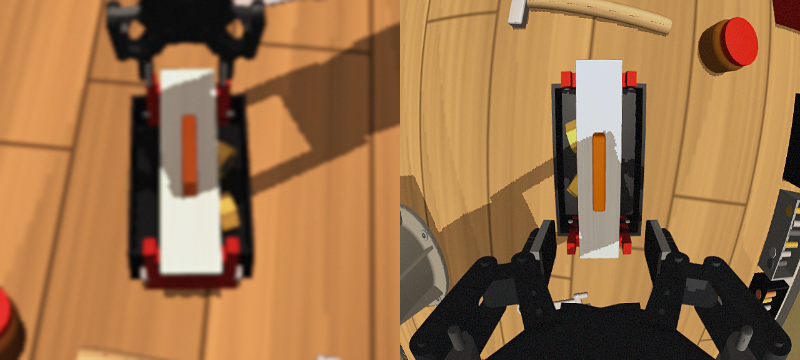

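The bar sits flat in both notches, centred against the cheeks within 1 mm, with the nuts below it. I'll let it settle, check the pan from the top camera and hand in.

Call:
arm_command(
  motion=[
    [[0,0,0],[0,0,0],60],
    [[0,0,0],[0,0,0],60],
    [[0,0,0],[0,0,0],60],
  ],
)

```text
time_s: 24.45
tool_pos: [454.8, 268.4, 235.5]
ee_rot: [-0.0, 0.663, 0.748, -0.001]
force: [0.4, -0.3, -0.5]
width: 59.9
```

```bash
python3 - <<'E'
from meas import *
im,d=get_image("top"); W=world("top",d)
g=seg(im,W,(370,215,465,315),((20,100,80),(35,255,255)),(88,130)); print("grip",*rect(g))
W0=world("top",np.load("top0.npy")); i0=cv2.imread("pics/top0.png")
for nm,(u,v) in dict(can=(316,110),mug=(502,185),jar=(133,182),wr1=(318,266),wr2=(336,318)).items(): print(nm,int(cv2.absdiff(im,i0)[v-8:v+8,u-8:u+8].mean()))
print(finish_job())
E
```

```text
grip [ 479.  -242.8] [ 16.1 112.5] 162.6
can 7
mug 6
jar 48
wr1 7
wr2 7
the job is handed in; nothing more can be done
None
```

I tipped all four nuts into the bin without the fingers touching them, set the empty pan back on its mat, and laid the bar in the notches. I handed the job in at about 24.5 s; it reports no verdict.

What the last checks showed:
- **Nuts:** I saw all four in the bin just after tipping. In the final pictures the bar hides part of the bin, so not all four could be seen again.
- **Pan:** It sat flat, with the wrist camera putting it within about 1 mm of the mat's centre. The top camera read about 4 mm different at the end, far inside the 50 mm limit.
- **Bar:** It was within about 1 mm of the seat centre, in line to 0.2° and tilted less than 0.1°. It was touching at 8.5 N when I let go.
- **Wrench, can and mug:** The top view around each was unchanged.
- **Jar:** Its patch of the top view changed, and I did not measure its position at the end. I think the arm or its shadow was over it: the last wrist picture shows it standing, and nothing came near it.
- **Hammer:** I only saw it lying in the last wrist picture and did not compare it with the start.

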